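# Hold the latch bolt flush for masking the door edge

### The job

Two door samples are fixed to the bench; the one with the roll of orange masking tape lying on it is to have its latch edge taped next. Turn that sample's lever handle against its spring until its latch bolt is flush with the door's edge, neither sticking out nor sunk in, keep it there for at least two seconds, and finish while still holding the handle there. Leave the other sample's handle alone and do not disturb the tape roll or the other things on the bench.

Things in the scene. Friction and masses are not known exactly. Their poses are not given: they have to be found in the camera images.
- sample_a: Door sample A, fixed to the bench: a door corner lying flat, 320 (x) by 200 (y) by 44 mm, brown wood, orange-masked panel 7 mm below the face. Origin: centre of underside. Latch edge: its long side at its +y, 100 mm from the origin, with a flush brass faceplate. It may be left or right of the other sample, its mirror image; yaw within 0.3 rad of the robot's.
- handle_a: Steel lever handle of sample A. Origin: on its vertical turning axis, at the door's face (z = 44 mm); sample frame: 20 mm to -x, 40 mm to +y. Flat bar 18 mm wide, z = 87 to 101 mm, reaching 125 mm from the axis along the handle's own -y. Neck radius 11 mm; rose radius 26 mm, 9 mm high. At rest its axes are parallel to the sample's.
- grip_a (a point): Middle of handle A's bar, 100 mm from its axis: pinch across the bar or push here. Seen from above the handle turns clockwise, the free end going to the sample's -x (nearer the robot). Rest 0 rad, bolt flush at 0.60, stop at 0.85. Spring 0.32 N m at rest, 0.80 N m at 0.60 rad (8 N at this point); let go, it springs back.
- mark_a (a point): Middle of a narrow blue strip (6 by 45 mm) stuck on the orange panel of sample A, at z = 37 mm: at 0.60 rad the handle's bar lies straight above the strip and the point grip_a is vertically over this point.
- bolt_a (a joint): Latch bolt of sample A, brass, 20 mm wide by 14 mm high, in the middle of the latch edge's height, in line with the handle's axis. Value in m: 0 = sticking out 12 mm (at rest), 0.012 = flush with the edge, more = sunk in (stop 0.017). It follows the handle by 0.020 m per rad.
- rest_a (a point): Point on the upper face of sample A, 100 mm to +x of its centre: where the tape roll or the sanding block lies, within 15 mm.
- sample_b: Door sample B, fixed to the bench: a door corner lying flat, 320 (x) by 200 (y) by 44 mm, brown wood, orange-masked panel 7 mm below the face. Origin: centre of underside. Latch edge: its long side at its -y, 100 mm from the origin, with a flush brass faceplate. It may be left or right of the other sample, its mirror image; yaw within 0.3 rad of the robot's.
- handle_b: Steel lever handle of sample B. Origin: on its vertical turning axis, at the door's face (z = 44 mm); sample frame: 20 mm to -x, 40 mm to -y. Flat bar 18 mm wide, z = 87 to 101 mm, reaching 125 mm from the axis along the handle's own +y. Neck radius 11 mm; rose radius 26 mm, 9 mm high. At rest its axes are parallel to the sample's.
- grip_b (a point): Middle of handle B's bar, 100 mm from its axis: pinch across the bar or push here. Seen from above the handle turns anticlockwise, the free end going to the sample's -x (nearer the robot). Rest 0 rad, bolt flush at 0.60, stop at 0.85. Spring 0.32 N m at rest, 0.80 N m at 0.60 rad (8 N at this point); let go, it springs back.
- mark_b (a point): Middle of a narrow blue strip (6 by 45 mm) stuck on the orange panel of sample B, at z = 37 mm: at 0.60 rad the handle's bar lies straight above the strip and the point grip_b is vertically over this point.
- bolt_b (a joint): Latch bolt of sample B, brass, 20 mm wide by 14 mm high, in the middle of the latch edge's height, in line with the handle's axis. Value in m: 0 = sticking out 12 mm (at rest), 0.012 = flush with the edge, more = sunk in (stop 0.017). It follows the handle by 0.020 m per rad.
- rest_b (a point): Point on the upper face of sample B, 100 mm to +x of its centre: where the tape roll or the sanding block lies, within 15 mm.
- tape_roll: Roll of orange masking tape, a ring of 96 mm outside, 76 mm inside diameter, 24 mm high, lying flat on one of the two samples (near rest_a or rest_b): it shows which sample is next. Origin: centre of its underside.
- sanding_block: Cork sanding block, 66 by 101 by 20 mm, lying on the other sample. Origin: centre of its underside.
- glue_bottle: White bottle with a green cap, 58 mm across, 170 mm high, standing far left. Origin: centre of its underside. Bystander.
- filler_tin: Tin, 74 mm across, 75 mm high, at the robot's right. Origin: centre of its underside. Bystander.
- screwdriver: Screwdriver lying far right. Bystander.
- pencil_mug: Blue mug, 76 mm across, 90 mm high, with pencils up to 155 mm, far right. Origin: centre of its underside. Bystander.
- offcut: Wooden moulding offcut, 140 by 45 by 42 mm, far left. Origin: centre of its underside. Bystander.

How it is judged:
By the outcome, as a careful person would: the job done as asked, in the order asked, and still so for the second after the job is handed in, while the arm keeps its last pose, push and grip.
It also fails if it takes over 35 s, if anything falls off the work surface, if the arm or the gripper's body presses on something with over 40 N, if the wrist force passes 120 N, or if a joint passes its speed limit or range.

### The arm

A 6-joint arm with a two-finger parallel gripper is mounted at the origin on the work surface. World frame = base frame: x ahead of the robot, y to its left, z up, the work surface at z = 0. Lengths are in mm, angles in rad, forces in N, time in s.
With the tool pointing down it reaches from about 250 to 725 mm from the base axis. Payload 4 kg.
Tool frame: the origin (TCP) lies on the centre line of the jaws, within the pads' length; the fingertips stand 17 mm ahead of it and the grasp point (between the pads) lies 2 mm behind it; z points along the fingers, y is the direction in which the jaws open and shut (so a half turn about z gives the same grasp; the last joint's range is limited). The gripper opens to 85 mm and grips with 20 to 120 N. Pads are 22 mm wide; open, the fingers measure 114 mm over their backs; the gripper's body (76 mm by 85 mm) begins 54 mm behind the grasp point. The pads swing forward as they close: fully open they stand 13 mm farther back than shut.
Start: joints at [1.192, 0.241, 0.005, 1.335, 0, 1.571], TCP at [184.901, 464.555, 248.306] pointing down, gripper open.
Joint ranges: [-2.72, 2.72], [-1.05, 1.87], [-1.09, 1.28], [-1.99, 2.15], [-1.42, 1.44], [-3.14, 3.14]. Speed limits (rad/s): [2.79, 2.79, 3.14, 3.14, 3.14, 3.14].

### API

Orientations are given as a rotation vector (axis times angle).
In Python, from plant import read_state, grab_frame, sign_off gives the robot as it stands. The module is installed in compiled form; this text tells all that it offers.
- The arm moves only by the tool apply_moves, never from a script. Its argument "commands" is a list of rows, each an object of numbers: "dx", "dy", "dz": the shift along the tool's x, y, z in m; "ax", "ay", "az": the turn, a rotation vector about the tool's x, y, z in degrees; "gripper": the opening, from -1 (shut) to 1 (fully open), so that 0 is half open. A call has 1 to 20 rows; each row is the pose to reach, as a shift and turn from the pose measured when the call began, along the tool's axes at that moment; what a row does not reach only later rows make up. A row lasts 1/8 s, in which the tool goes at most 62.5 mm and 10.7 degrees, less where a joint would pass 70% of its speed; a pose out of reach is approached as far as the arm can. A call with a gripper value outside its range is refused whole. The fingers move at their own pace and stop on an object; "squeeze" is the grip in N (left out, the last holds). Time passes only in rows, so rows that repeat a pose let the fingers close. It gives the time, the measured TCP pose, the force and the opening at its end, in the units of the state.
- read_state(): the state, without advancing time (a new reading comes with each control period).
- grab_frame(name): name is "scene" or "side" or "wrist"; returns a dict with "img" (400x640x3 uint8, red, green, blue), "range_z" (400x640 float32, mm along the optical axis (not along the pixel's ray), 0 where there is no reading), "intrinsics" (3x3 intrinsics, pixels), "origin" and "rotation" of the camera in the world; the wrist camera has in their place "T_tool_cam" (4x4, takes a point from camera to tool coordinates, whose origin is the TCP and whose axes are the flange's). Camera axes: x right, y up, looking along -z (the intrinsics and any distortion apply to the point x, -y, -z); pixel columns grow to the right and rows downward; lengths in mm; the calibration is good to about 2 mm. A picture is of the moment at which its call begins: read the wrist's pose just before it.
- sign_off(): hands the job in, once; it reports no verdict.
The state is a dict: "t": time; "joint_positions": joint angles; "dq": joint speeds; "joint_efforts": joint torques, N m; "tool_pos": TCP position; "eef_rot": TCP orientation; "contact_force": force on the tool from outside, world axes, zero at the start; "ft_torque": the same for the moment, N m; "finger_gap": opening from 0.0 (shut) to 1.0 (fully open).
Only numpy, scipy, OpenCV 4.12 (cv2) and the standard library are available. Lean on these libraries where they do the work, as an engineer would, in place of code of your own. Each camera call takes 0.05 s, during which the arm holds its last target.

## Working session

There is one attempt and no reset: what is moved stays moved. The work goes in short steps, Python scripts to look and compute and a tool call to move; the robot and the scene stay as the last step left them, time stands still between calls to the robot, and variables do not carry over. Pictures are saved under pics/ and viewed, and the job is handed in when it is done.

Besides the shell and the picture viewer there is one more tool, called as name([rows], argument=value, ...), one row to a line, values as JSON. apply_moves: Moves the arm, as the interface text tells. Its arguments: {"type":"object","properties":{"commands":{"type":"array"},"squeeze":{"type":"number"}},"required":["commands"]}

```bash
mkdir -p pics; cat > h.py <<'E'
import numpy as np, cv2, pickle
from plant import read_state, grab_frame
def snap(name,fn):
    s=read_state(); f=grab_frame(name); f['state']=s
    cv2.imwrite(f'pics/{fn}.png',cv2.cvtColor(f['img'],cv2.COLOR_RGB2BGR))
    pickle.dump(f,open(f'pics/{fn}.pkl','wb')); return f
def cam(f):
    if 'origin' in f: return np.array(f['origin'],float),np.array(f['rotation'],float)
    from scipy.spatial.transform import Rotation as R
    T=np.array(f['T_tool_cam']); Rt=R.from_rotvec(f['state']['eef_rot']).as_matrix()
    return Rt@T[:3,3]+np.array(f['state']['tool_pos']), Rt@T[:3,:3]
def ray(f,u,v):
    o,Rm=cam(f); K=np.array(f['intrinsics']); d=np.linalg.inv(K)@np.array([u,v,1.]); 
    return o,Rm@np.array([d[0],-d[1],-d[2]])
def onplane(f,u,v,z):
    o,d=ray(f,u,v); return o+d*(z-o[2])/d[2]
def pt(f,u,v):
    o,d=ray(f,u,v); return o+d*float(f['range_z'][int(round(v)),int(round(u))])
def cloud(f):
    o,Rm=cam(f);K=np.array(f['intrinsics']);z=f['range_z'];h,w=z.shape
    u,v=np.meshgrid(np.arange(w),np.arange(h));x=(u-K[0,2])/K[0,0]*z;y=(v-K[1,2])/K[1,1]*z
    P=np.stack([x,-y,-z],-1)@Rm.T+o; P[z==0]=np.nan; return P
E
python3 - <<'E'
from h import *
s=read_state()
print({k:np.round(v,3).tolist() for k,v in s.items()})
for n in('scene','side','wrist'):
    f=snap(n,n+'0'); print(n,[k for k in f if k not in('img','range_z')],np.round(cam(f)[0]),np.round(cam(f)[1],3).tolist(),np.array(f['intrinsics']).tolist())
E
```

```text
{'t': 0.0, 'joint_positions': [1.192, 0.241, 0.004, 1.335, 0.0, 1.571], 'dq': [0.002, -0.0, -0.0, 0.0, -0.0, -0.001], 'joint_efforts': [0.0, -37.232, 25.241, 0.017, 0.0, -0.0], 'tool_pos': [184.68, 463.998, 247.419], 'eef_rot': [-0.591, -3.085, 0.003], 'contact_force': [0.414, -1.029, -0.041], 'ft_torque': [-0.016, -0.016, 0.059], 'finger_gap': 1.003}
scene ['intrinsics', 'origin', 'rotation', 'state'] [1108. -187. 1074.] [0.493, 0.373, 1.299] [[381.9392519075259, 0.0, 316.6043142372934], [0.0, 381.9392519075259, 200.64159910535898], [0.0, 0.0, 1.0]]
side ['intrinsics', 'origin', 'rotation', 'state'] [ -103. -1010.   807.] [0.979, -0.264, -0.498] [[416.5535888621884, 0.0, 328.91772822262203], [0.0, 416.5535888621884, 202.67042770168166], [0.0, 0.0, 1.0]]
wrist ['intrinsics', 'T_tool_cam', 'state'] [123. 489. 374.] [[0.369, -0.897, -0.245], [0.929, 0.356, 0.098], [-0.001, -0.264, 0.964]] [[296.70545375612267, 0.0, 323.252884496319], [0.0, 296.70545375612267, 197.20891928167396], [0.0, 0.0, 1.0]]
```

```bash
python3 - <<'E'
s=open('h.py').read()
s=s.replace("return np.array(f['origin'],float),np.array(f['rotation'],float)","return np.array(f['origin'],float),R.from_rotvec(f['rotation']).as_matrix()").replace("    from scipy.spatial.transform import Rotation as R\n","").replace("import numpy as np,","from scipy.spatial.transform import Rotation as R\nimport numpy as np,")
open('h.py','w').write(s)
E
python3 -c "
from h import *
f=pickle.load(open('pics/scene0.pkl','rb'));print(pt(f,320,200),[k for k in f])"
```

```text
[ 4.32930201e+02  2.22057788e-01 -4.29759988e+00] ['img', 'range_z', 'intrinsics', 'origin', 'rotation', 'state']
```

View pics/scene0.png

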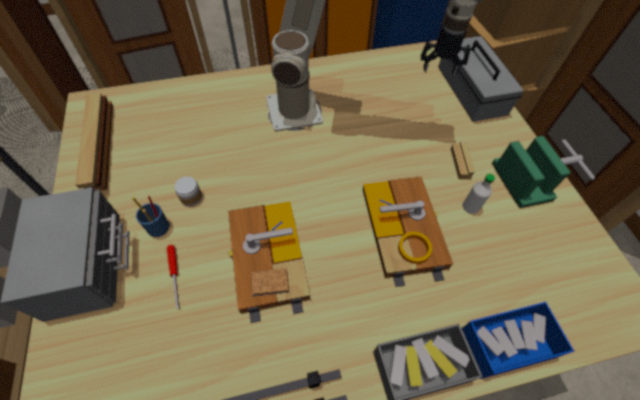

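View pics/side0.png

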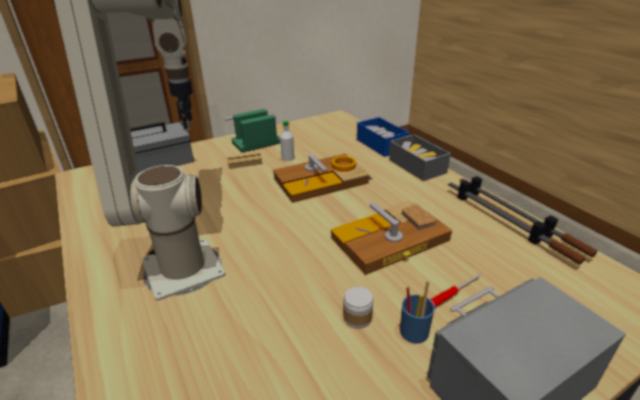

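View pics/wrist0.png

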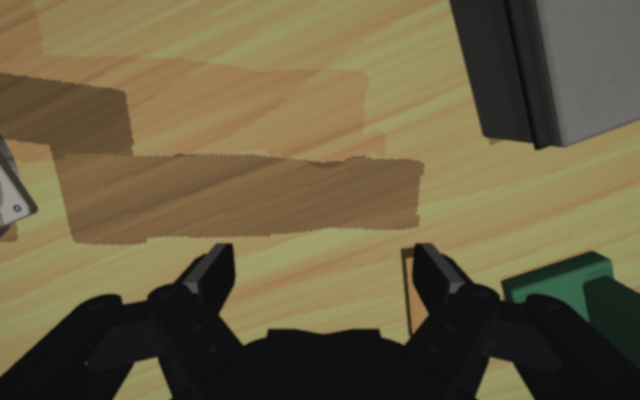

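```bash
python3 - <<'E'
from h import *
f=pickle.load(open('pics/scene0.pkl','rb'))
im=cv2.cvtColor(f['img'],cv2.COLOR_RGB2BGR)[160:300,340:480]
cv2.imwrite('pics/z1.png',cv2.resize(im,None,fx=4,fy=4,interpolation=cv2.INTER_CUBIC))
P=cloud(f)
for u,v in((400,208),(418,205),(385,208),(415,262),(380,225),(440,230),(403,190),(410,247),(391,218),(405,234)): print((u,v),np.round(P[v,u],1),f['img'][v,u])
E
```

```text
(400, 208) [579.3 210.6  97.5] [128 122 123]
(418, 205) [584.4 265.3 102.8] [141 138 139]
(385, 208) [570.4 165.5 100.2] [147 140 142]
(415, 262) [741.2 204.3  59.9] [102  61   0]
(380, 225) [591.2 152.7  37.1] [160 122   0]
(440, 230) [654.2 323.8  45.9] [142 100  62]
(403, 190) [489.  264.8  47.6] [139  88  44]
(410, 247) [686.6 213.7  44. ] [143 113  70]
(391, 218) [575.3 194.5  37.4] [129  74   0]
(405, 234) [651.8 206.1  66. ] [147 108   0]
```

View pics/z1.png

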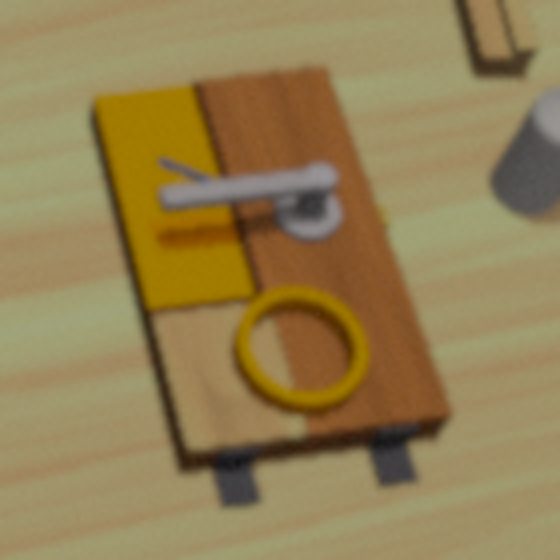

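```bash
cat >> h.py <<'E'
def rel(dw,s=None):
    s=s or read_state(); return R.from_rotvec(s['eef_rot']).as_matrix().T@np.array(dw,float)
def yawy(s=None):
    s=s or read_state(); return np.degrees(np.arctan2(*R.from_rotvec(s['eef_rot']).as_matrix()[[1,0],1]))
E
python3 - <<'E'
from h import *
f=pickle.load(open('pics/scene0.pkl','rb'))
P=cloud(f)
m=(abs(P[...,2]-98)<10)&(P[...,0]>500)&(P[...,0]<650)&(P[...,1]>120)&(P[...,1]<300)
q=P[m][:,:2].astype(np.float32); print(len(q),cv2.minAreaRect(q))
vx=cv2.fitLine(q,cv2.DIST_HUBER,0,.01,.01).ravel();print(vx,q.min(0),q.max(0), P[m][:,2].mean())
m=(abs(P[...,2]-42)<9)&(P[...,1]>80)&(P[...,1]<340)&(P[...,0]>420)&(P[...,0]<800)
m=cv2.morphologyEx(m.astype(np.uint8),cv2.MORPH_OPEN,np.ones((3,3)))>0
q=P[m][:,:2].astype(np.float32);r=cv2.minAreaRect(q);print(len(q),r,cv2.boxPoints(r))
s=read_state();print(rel([370,-294,0],s),yawy(s))
E
```

```text
284 ((574.5787353515625, 216.84622192382812), (134.3672332763672, 20.634002685546875), 84.09600067138672)
[8.0936931e-02 9.9671924e-01 5.7740704e+02 2.1605998e+02] [562.052   149.55478] [590.9633  284.05173] 99.38742009769256
4906 ((596.779541015625, 232.5140380859375), (202.01797485351562, 327.8490295410156), 84.95368194580078) [[424.60556 146.31555]
 [751.18384 117.47759]
 [768.9535  318.71252]
 [442.37524 347.55048]]
[-4.52499940e+02 -1.36307587e+02  2.15555254e-01] 68.293553547367
```

```bash
python3 - <<'E'
from h import *
s=read_state();print(rel([366,-284,0],s),s['t'])
E
```

```text
[-4.45085063e+02 -1.28496092e+02  2.02999042e-01] 0.15
```

apply_moves([
  {"dx": -0.045,"dy": -0.013,"az": 7},
  {"dx": -0.09,"dy": -0.026,"az": 15},
  {"dx": -0.135,"dy": -0.039,"az": 22},
  {"dx": -0.18,"dy": -0.052,"az": 29},
  {"dx": -0.225,"dy": -0.065,"az": 36},
  {"dx": -0.27,"dy": -0.077,"az": 44},
  {"dx": -0.315,"dy": -0.09,"az": 51},
  {"dx": -0.36,"dy": -0.103,"az": 58},
  {"dx": -0.4,"dy": -0.116,"az": 66},
  {"dx": -0.445,"dy": -0.128,"az": 73},
  {"dx": -0.445,"dy": -0.128,"az": 73},
  {"dx": -0.445,"dy": -0.128,"az": 73},
  {"dx": -0.445,"dy": -0.128,"az": 73},
])

```text
schema error: expected keys dx, dy, dz, ax, ay, az, gripper
```

```bash
python3 - <<'E'
from h import *
f=snap('wrist','w1');s=f['state'];print(s['t'],s['tool_pos'],yawy(s),s['joint_positions'],s['dq'])
E
```

```text
0.15 [184.73330178 464.13558517 247.6269676 ] 68.293553547367 [1.19199529e+00 2.41241669e-01 4.06087005e-03 1.33523334e+00
 1.10515138e-05 1.57084425e+00] [ 6.95155506e-04 -1.52940298e-03  4.34439345e-03  1.29516953e-03
  1.08949142e-04  6.25218797e-05]
```

View pics/w1.png

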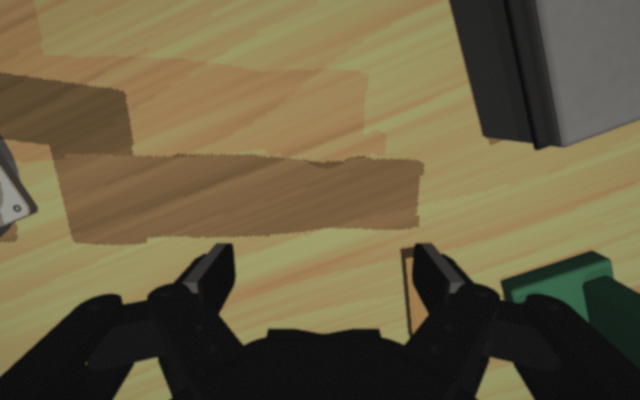

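All keys are needed; nothing moved. Resending in full.

apply_moves([
  {"dx": -0.045,"dy": -0.013,"dz": 0,"ax": 0,"ay": 0,"az": 7,"gripper": 1},
  {"dx": -0.09,"dy": -0.026,"dz": 0,"ax": 0,"ay": 0,"az": 15,"gripper": 1},
  {"dx": -0.135,"dy": -0.039,"dz": 0,"ax": 0,"ay": 0,"az": 22,"gripper": 1},
  {"dx": -0.18,"dy": -0.052,"dz": 0,"ax": 0,"ay": 0,"az": 29,"gripper": 1},
  {"dx": -0.225,"dy": -0.065,"dz": 0,"ax": 0,"ay": 0,"az": 36,"gripper": 1},
  {"dx": -0.27,"dy": -0.077,"dz": 0,"ax": 0,"ay": 0,"az": 44,"gripper": 1},
  {"dx": -0.315,"dy": -0.09,"dz": 0,"ax": 0,"ay": 0,"az": 51,"gripper": 1},
  {"dx": -0.36,"dy": -0.103,"dz": 0,"ax": 0,"ay": 0,"az": 58,"gripper": 1},
  {"dx": -0.4,"dy": -0.116,"dz": 0,"ax": 0,"ay": 0,"az": 66,"gripper": 1},
  {"dx": -0.445,"dy": -0.128,"dz": 0,"ax": 0,"ay": 0,"az": 73,"gripper": 1},
  {"dx": -0.445,"dy": -0.128,"dz": 0,"ax": 0,"ay": 0,"az": 73,"gripper": 1},
  {"dx": -0.445,"dy": -0.128,"dz": 0,"ax": 0,"ay": 0,"az": 73,"gripper": 1},
  {"dx": -0.445,"dy": -0.128,"dz": 0,"ax": 0,"ay": 0,"az": 73,"gripper": 1},
], squeeze=40)

```text
t: 1.82
tool_pos: [550.0, 181.5, 248.0]
eef_rot: [2.309, 2.13, -0.002]
contact_force: [-0.9, 0.1, 0.2]
finger_gap: 1.001
```

```bash
python3 - <<'E'
from h import *
f=snap('wrist','w2');s=f['state'];print(s['t'],s['tool_pos'],yawy(s),s['joint_positions'],s['dq'])
E
```

```text
1.825 [549.9687201  181.53862423 247.97285268] -4.5958062716689705 [ 3.19212240e-01  4.01201568e-01  2.29593281e-01  1.40049415e+00
 -7.77105574e-04  1.97022047e+00] [ 0.0034438  -0.00518303 -0.00018626 -0.00030063  0.00017109 -0.00059808]
```

View pics/w2.png

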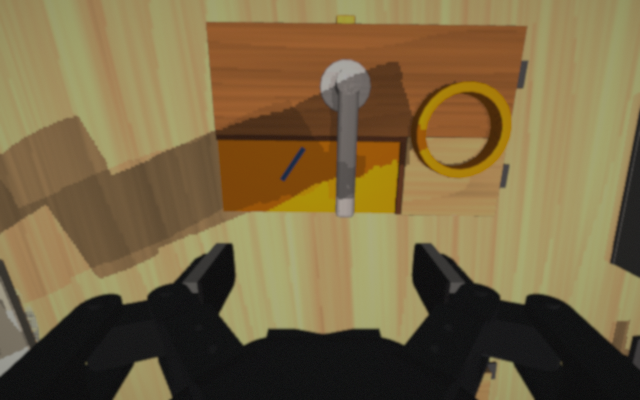

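```bash
cat > m.py <<'E'
from h import *
def strip(f,box,z=37,thr=None):
    u0,v0,u1,v1=box
    im=f['img'].astype(int); m=(im[...,2]>im[...,0]+10)
    mm=np.zeros(m.shape,np.uint8); mm[v0:v1,u0:u1]=m[v0:v1,u0:u1]
    n,l,st,c=cv2.connectedComponentsWithStats(mm); k=1+np.argmax(st[1:,4])
    v,u=np.nonzero(l==k)
    Q=np.array([onplane(f,a,b,z)[:2] for a,b in zip(u,v)],np.float32)
    return (u.mean(),v.mean()),len(u),Q.mean(0),cv2.minAreaRect(Q),cv2.fitLine(Q,cv2.DIST_L2,0,.01,.01).ravel(),Q
E
python3 - <<'E'
from m import *
f=pickle.load(open('pics/w2.pkl','rb'))
P=cloud(f)
r=strip(f,(260,140,325,200));print(r[:5])
print('strip angle',np.degrees(np.arctan2(r[4][1],r[4][0])))
u,v=map(int,r[0]);print('strip z depth',P[v-2:v+3,u-2:u+3,2].mean())
m=(abs(P[...,2]-100)<6);m[:, :250]=0;m[:,420:]=0;m[230:]=0
q=P[m][:,:2].astype(np.float32);print(len(q),cv2.minAreaRect(q),np.median(P[m][:,2]))
print(cv2.boxPoints(cv2.minAreaRect(q)))
m=(abs(P[...,2]-44)<3);m[225:]=0;m=cv2.morphologyEx(m.astype(np.uint8),cv2.MORPH_OPEN,np.ones((3,3)))>0
q=P[m][:,:2].astype(np.float32);rr=cv2.minAreaRect(q);print(len(q),rr,np.median(P[m][:,2]));print(cv2.boxPoints(rr))
print('corners',[np.round(onplane(f,*c,44)[:2],1) for c in((207,23),(526,26),(497,216),(222,213))])
print('axis top knob',pt(f,346,75),'rose')
z=cv2.resize(cv2.cvtColor(f['img'][0:230,190:540],cv2.COLOR_RGB2BGR),None,fx=2.2,fy=2.2,interpolation=cv2.INTER_CUBIC);cv2.imwrite('pics/z2.png',z)
E
```

```text
((np.float64(292.4375), np.float64(163.48214285714286)), 112, array([516.401  , 198.26625], dtype=float32), ((516.2449340820312, 197.97775268554688), (41.937870025634766, 3.429334878921509), 50.77998733520508), array([  0.63754123,   0.77041626, 516.4009    , 198.26627   ],
      dtype=float32))
strip angle 50.391277
strip z depth 38.46936948367244
2962 ((575.9141845703125, 218.12892150878906), (134.94729614257812, 20.827144622802734), 85.75682830810547) 101.47205558794366
[[560.5368  151.61072]
 [581.3068  150.06973]
 [591.29156 284.64713]
 [570.52155 286.1881 ]]
36679 ((596.676025390625, 233.16519165039062), (200.6506805419922, 320.5176696777344), 84.88763427734375) 44.77329979546931
[[428.1148  147.5195 ]
 [747.3574  118.95841]
 [765.23724 318.81088]
 [445.99463 347.37198]]
corners [array([447.6, 345.8]), array([763.8, 317.9]), array([750. , 118.8]), array([428.8, 147.8])]
axis top knob [577.83462871 279.92131848 102.07665752] rose
```

View pics/z2.png

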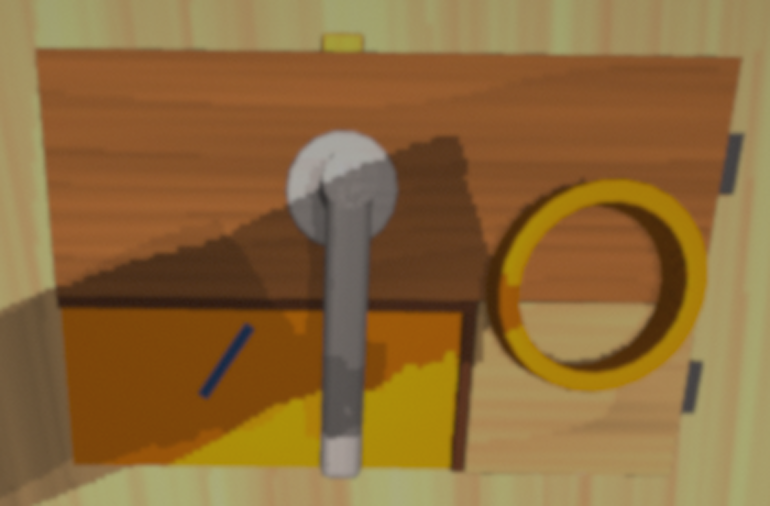

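apply_moves([
  {"dx": -0.0046,"dy": 0.0218,"dz": 0.03,"ax": 0,"ay": 0,"az": 0.5,"gripper": 1},
  {"dx": -0.0046,"dy": 0.0218,"dz": 0.07,"ax": 0,"ay": 0,"az": 0.5,"gripper": 1},
  {"dx": -0.0046,"dy": 0.0218,"dz": 0.11,"ax": 0,"ay": 0,"az": 0.5,"gripper": 1},
  {"dx": -0.0046,"dy": 0.0218,"dz": 0.14,"ax": 0,"ay": 0,"az": 0.5,"gripper": 1},
  {"dx": -0.0046,"dy": 0.0218,"dz": 0.155,"ax": 0,"ay": 0,"az": 0.5,"gripper": 1},
  {"dx": -0.0046,"dy": 0.0218,"dz": 0.155,"ax": 0,"ay": 0,"az": 0.5,"gripper": 1},
  {"dx": -0.0046,"dy": 0.0218,"dz": 0.155,"ax": 0,"ay": 0,"az": 0.5,"gripper": 1},
  {"dx": -0.0046,"dy": 0.0218,"dz": 0.155,"ax": 0,"ay": 0,"az": 0.5,"gripper": 1},
])

```text
t: 2.88
tool_pos: [572.4, 175.5, 94.8]
eef_rot: [2.316, 2.12, 0.003]
contact_force: [-0.6, -1.0, 0.6]
finger_gap: 0.998
```

```bash
python3 - <<'E'
from h import *
f=snap('wrist','w3');s=f['state'];print(s['t'],s['tool_pos'],yawy(s),s['contact_force'])
E
```

```text
2.875 [572.35169783 175.5281041   94.78032182] -5.082690701075699 [-0.56551151 -1.02485492  0.62804556]
```

View pics/w3.png

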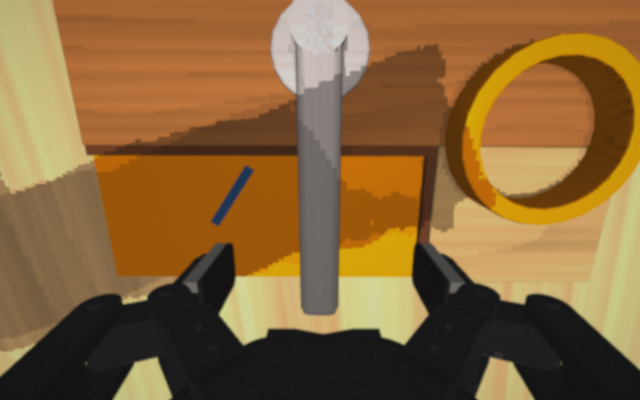

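apply_moves([
  {"dx": 0,"dy": 0,"dz": 0,"ax": 0,"ay": 0,"az": 0,"gripper": -1},
  {"dx": 0,"dy": 0,"dz": 0,"ax": 0,"ay": 0,"az": 0,"gripper": -1},
  {"dx": 0,"dy": 0,"dz": 0,"ax": 0,"ay": 0,"az": 0,"gripper": -1},
  {"dx": 0,"dy": 0,"dz": 0,"ax": 0,"ay": 0,"az": 0,"gripper": -1},
  {"dx": 0,"dy": 0,"dz": 0,"ax": 0,"ay": 0,"az": 0,"gripper": -1},
  {"dx": 0,"dy": 0,"dz": 0,"ax": 0,"ay": 0,"az": 0,"gripper": -1},
  {"dx": 0,"dy": 0,"dz": 0,"ax": 0,"ay": 0,"az": 0,"gripper": -1},
  {"dx": 0,"dy": 0,"dz": 0,"ax": 0,"ay": 0,"az": 0,"gripper": -1},
], squeeze=50)

```text
t: 3.92
tool_pos: [570.6, 175.4, 94.7]
eef_rot: [-2.317, -2.12, 0.001]
contact_force: [-5.6, 0.6, 3.5]
finger_gap: 0.2
```

```bash
python3 - <<'E'
from h import *
f=snap('wrist','w4');s=f['state'];print(s['t'],s['tool_pos'],yawy(s),s['contact_force'],s['finger_gap']*85)
p=s['tool_pos'][:2]
ax=np.array([580.3,275.0]); y0=yawy(s)
Rt=R.from_rotvec(s['eef_rot']).as_matrix()
v=p-ax; print('r',np.hypot(*v),'ang',np.degrees(np.arctan2(v[1],v[0])))
for a in np.linspace(0,34.4,13)[1:]:
    c,sn=np.cos(np.radians(-a)),np.sin(np.radians(-a))
    d=np.array([[c,-sn],[sn,c]])@v-v
    print(round(a,1),np.round(Rt.T@np.array([*d,0]),1), np.round(p+d,1))
E
```

```text
3.925 [570.60280975 175.43846581  94.71034336] -5.0829982426675535 [-5.61894763  0.64091865  3.52826668] 17.009286143378898
r 100.03266761395805 ang -95.56300257791176
2.9 [ 0.2 -5.   0. ] [565.6 176. ]
5.7 [  0.6 -10.    0. ] [560.7 176.9]
8.6 [  1.3 -14.9   0. ] [555.8 178. ]
11.5 [  2.2 -19.9   0. ] [551.  179.4]
14.3 [  3.3 -24.7   0. ] [546.3 180.9]
17.2 [  4.7 -29.5   0. ] [541.6 182.8]
20.1 [  6.4 -34.3   0. ] [537.  184.8]
22.9 [  8.2 -38.9   0. ] [532.6 187.1]
25.8 [ 10.3 -43.5   0. ] [528.2 189.6]
28.7 [ 12.7 -47.9   0. ] [524.  192.3]
31.5 [ 15.2 -52.2   0. ] [520.  195.2]
34.4 [ 18.  -56.4   0.1] [516.  198.3]
```

View pics/w4.png

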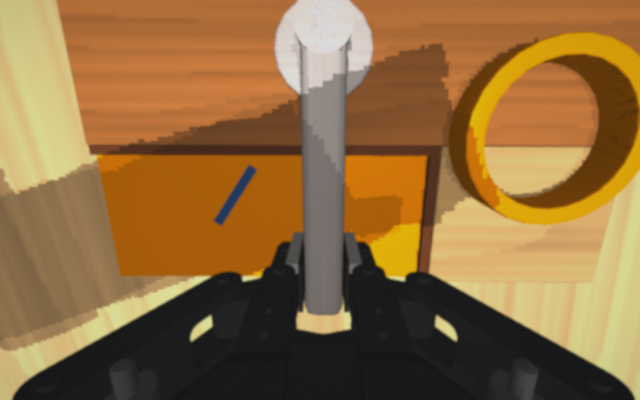

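apply_moves([
  {"dx": 0.0002,"dy": -0.005,"dz": 0,"ax": 0,"ay": 0,"az": 2.9,"gripper": -1},
  {"dx": 0.0006,"dy": -0.01,"dz": 0,"ax": 0,"ay": 0,"az": 5.7,"gripper": -1},
  {"dx": 0.0013,"dy": -0.0149,"dz": 0,"ax": 0,"ay": 0,"az": 8.6,"gripper": -1},
  {"dx": 0.0022,"dy": -0.0199,"dz": 0,"ax": 0,"ay": 0,"az": 11.5,"gripper": -1},
  {"dx": 0.0033,"dy": -0.0247,"dz": 0,"ax": 0,"ay": 0,"az": 14.3,"gripper": -1},
  {"dx": 0.0047,"dy": -0.0295,"dz": 0,"ax": 0,"ay": 0,"az": 17.2,"gripper": -1},
  {"dx": 0.0064,"dy": -0.0343,"dz": 0,"ax": 0,"ay": 0,"az": 20.1,"gripper": -1},
  {"dx": 0.0082,"dy": -0.0389,"dz": 0,"ax": 0,"ay": 0,"az": 22.9,"gripper": -1},
  {"dx": 0.0103,"dy": -0.0435,"dz": 0,"ax": 0,"ay": 0,"az": 25.8,"gripper": -1},
  {"dx": 0.0127,"dy": -0.0479,"dz": 0,"ax": 0,"ay": 0,"az": 28.7,"gripper": -1},
  {"dx": 0.0152,"dy": -0.0522,"dz": 0,"ax": 0,"ay": 0,"az": 31.5,"gripper": -1},
  {"dx": 0.0175,"dy": -0.0556,"dz": 0,"ax": 0,"ay": 0,"az": 34,"gripper": -1},
  {"dx": 0.0175,"dy": -0.0556,"dz": 0,"ax": 0,"ay": 0,"az": 34,"gripper": -1},
  {"dx": 0.0175,"dy": -0.0556,"dz": 0,"ax": 0,"ay": 0,"az": 34,"gripper": -1},
])

```text
t: 5.72
tool_pos: [517.1, 196.9, 94.8]
eef_rot: [2.835, 1.35, -0.002]
contact_force: [0.6, -4.4, 0.9]
finger_gap: 0.202
```

```bash
python3 - <<'E'
from h import *
f=snap('wrist','w5');s=f['state'];print(s['t'],s['tool_pos'],yawy(s),s['contact_force'],s['finger_gap']*85,s['joint_positions'])
v=s['tool_pos'][:2]-np.array([580.3,275.0]);print('r',np.hypot(*v),'turn',-95.1-np.degrees(np.arctan2(v[1],v[0])))
P=cloud(f)
m=(abs(P[...,2]-101)<4);m[240:]=0;m[:, :200]=0;m[:,480:]=0
q=P[m][:,:2].astype(np.float32);r=cv2.minAreaRect(q);print(r,len(q));l=cv2.fitLine(q,cv2.DIST_HUBER,0,.01,.01).ravel();print(l,np.degrees(np.arctan2(l[1],l[0])))
g=snap('scene','s5');snap('side','d5')
im=cv2.cvtColor(g['img'],cv2.COLOR_RGB2BGR)[160:300,340:480]
cv2.imwrite('pics/z5.png',cv2.resize(im,None,fx=4,fy=4,interpolation=cv2.INTER_CUBIC))
E
```

```text
5.725 [517.09537804 196.93271566  94.75121239] -39.06295100630944 [ 0.62322049 -4.39918733  0.9298729 ] 17.210255460603797 [ 3.64691804e-01  4.57025052e-01 -1.01764872e-01  1.01320660e+00
 -1.55940142e-03  2.61726686e+00]
r 100.44563266303791 turn 33.894228987942626
((555.1683349609375, 244.2006378173828), (92.83042907714844, 21.753917694091797), 50.804832458496094) 11076
[  0.62128997   0.7835807  558.96       248.11116   ] 51.5896
```

View pics/w5.png

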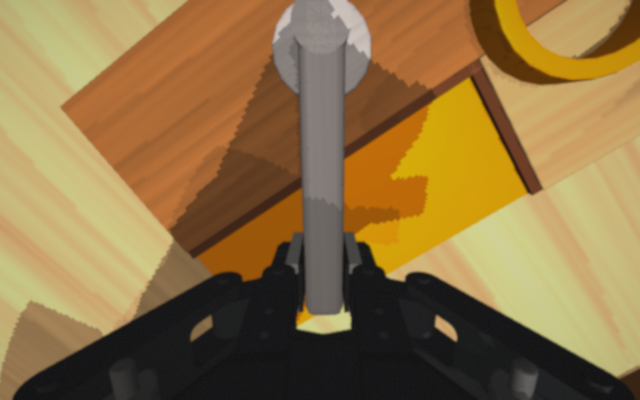

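View pics/z5.png

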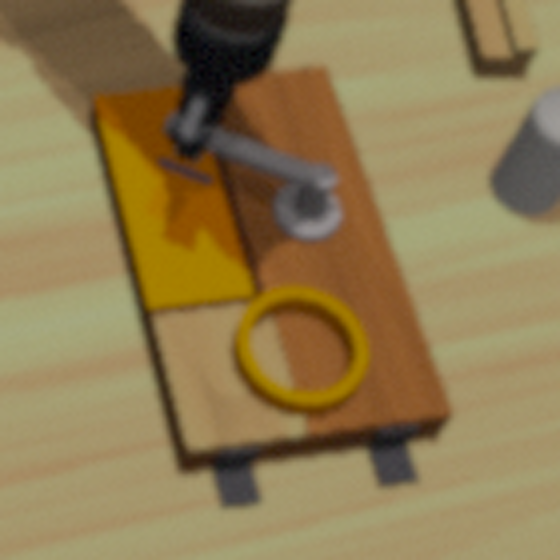

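```bash
python3 - <<'E'
from m import *
C=np.array([596.7,233.2])
for n,b in(('w2',(260,140,325,200)),('w3',(190,155,270,235)),('w4',(190,155,270,235))):
    f=pickle.load(open(f'pics/{n}.pkl','rb'));r=strip(f,b);print(n,'strip',r[1],np.round(r[2],1),np.round(r[3][0],1),'ang',np.degrees(np.arctan2(r[4][1],r[4][0])))
f=pickle.load(open('pics/scene0.pkl','rb'));
ax=np.array([580.3,275.0])
for n in('w2','w3','w4','w5'):
    f=pickle.load(open(f'pics/{n}.pkl','rb'));P=cloud(f)
    m=(abs(P[...,2]-101)<5); m[:, :280]=0;m[:,380:]=0
    L=[];
    rows=range(105,200,4) if n=='w2' else range(90,225,4)
    for v in rows:
        u=np.nonzero(m[v])[0]
        if len(u)>5: 
            a=onplane(f,u.min()-.0,v,101)[:2];b=onplane(f,u.max(),v,101)[:2]; L.append((*((a+b)/2),np.hypot(*(b-a))))
    L=np.array(L); l=cv2.fitLine(L[:,:2].astype(np.float32),cv2.DIST_HUBER,0,.01,.01).ravel()
    d=l[:2]*np.sign(l[1]); p=l[2:]; foot=p+d*((ax-p)@d); g=foot-100*d
    print(n,'ang',np.degrees(np.arctan2(d[1],d[0])),'w',L[:,2].mean(),'axis foot',foot,'grip',g,'tcp',f['state']['tool_pos'][:2])
E
```

```text
w2 strip 112 [516.4 198.3] [516.2 198. ] ang 50.391277
w3 strip 489 [516.3 198. ] [515.9 197.6] ang 50.36545
w4 strip 491 [516.3 198.1] [515.9 197.6] ang 50.47224
w2 ang 84.87086 w 16.973789562116718 axis foot [579.97302251 275.02935209] grip [571.03294568 175.42977324] tcp [549.9687201  181.53862423]
w3 ang 84.76011 w 17.08433103466724 axis foot [580.27664332 275.00214153] grip [571.14405875 175.42003399] tcp [572.35169783 175.5281041 ]
w4 ang 84.8382 w 17.118979622746433 axis foot [580.26554357 275.0031126 ] grip [571.26870214 175.40865307] tcp [570.60280975 175.43846581]
w5 ang 51.51807 w 17.089943940877937 axis foot [580.30425745 274.99661487] grip [518.07748514 196.71616595] tcp [517.09537804 196.93271566]
```

View pics/d5.png

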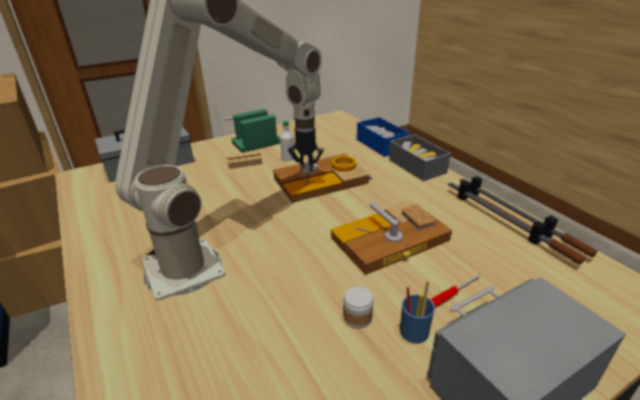

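apply_moves([
  {"dx": 0,"dy": -0.0025,"dz": 0,"ax": 0,"ay": 0,"az": 1.2,"gripper": -1},
  {"dx": 0,"dy": -0.0025,"dz": 0,"ax": 0,"ay": 0,"az": 1.2,"gripper": -1},
  {"dx": 0,"dy": -0.0025,"dz": 0,"ax": 0,"ay": 0,"az": 1.2,"gripper": -1},
  {"dx": 0,"dy": -0.0025,"dz": 0,"ax": 0,"ay": 0,"az": 1.2,"gripper": -1},
])

```text
t: 6.38
tool_pos: [515.3, 198.4, 94.8]
eef_rot: [2.849, 1.32, -0.002]
contact_force: [1.4, -3.8, -0.6]
finger_gap: 0.196
```

```bash
cat > bar.py <<'E'
from m import *
import sys
def bar(f):
    ax=np.array([580.3,275.0]);P=cloud(f)
    m=(abs(P[...,2]-101)<5); m[:, :280]=0;m[:,380:]=0
    L=[]
    for v in range(90,225,4):
        u=np.nonzero(m[v])[0]
        if len(u)>5: L.append((onplane(f,u.min(),v,101)[:2]+onplane(f,u.max(),v,101)[:2])/2)
    l=cv2.fitLine(np.array(L,np.float32),cv2.DIST_HUBER,0,.01,.01).ravel()
    d=l[:2]*np.sign(l[1]); p=l[2:]; foot=p+d*((ax-p)@d)
    a=np.degrees(np.arctan2(d[1],d[0])); return a,np.radians(84.84-a),foot-100*d
n=sys.argv[1]
f=snap('wrist','w'+n);s=f['state'];print(s['t'],s['tool_pos'],yawy(s),s['contact_force'],s['finger_gap']*85);print(bar(f))
E
python3 bar.py 6
```

```text
6.375 [515.34880858 198.36772435  94.76807642] -40.29586382716213 [ 1.36597246 -3.83584681 -0.55271826] 16.700221438129486
(np.float32(50.24824), np.float32(0.60374004), array([516.34799938, 198.12255652]))
```

```bash
python3 - <<'E'
from h import *
for i in range(50): g=grab_frame('scene')
print(read_state()['t'])
g=snap('scene','s6')
im=cv2.cvtColor(g['img'],cv2.COLOR_RGB2BGR)[195:235,405:465]
f0=pickle.load(open('pics/scene0.pkl','rb'));i0=cv2.cvtColor(f0['img'],cv2.COLOR_RGB2BGR)[195:235,405:465]
cv2.imwrite('pics/z6.png',cv2.resize(np.vstack([i0,im]),None,fx=7,fy=7,interpolation=cv2.INTER_CUBIC))
E
python3 bar.py 7
```

```text
8.925
8.975 [515.34886557 198.35259327  94.75915556] -40.29510624773833 [ 2.93257851 -5.32838721  1.22977516] 16.92017103068765
(np.float32(50.249104), np.float32(0.60372496), array([516.35552312, 198.1162964 ]))
```

View pics/z6.png

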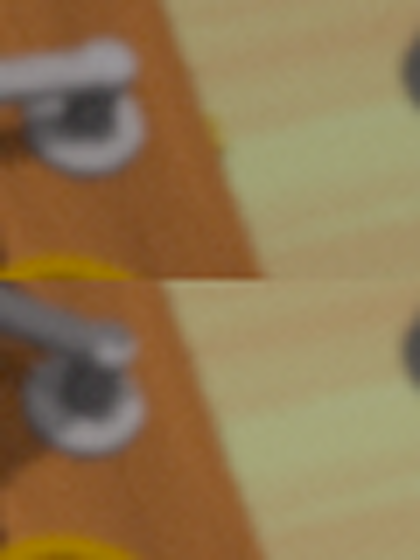

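View pics/s6.png

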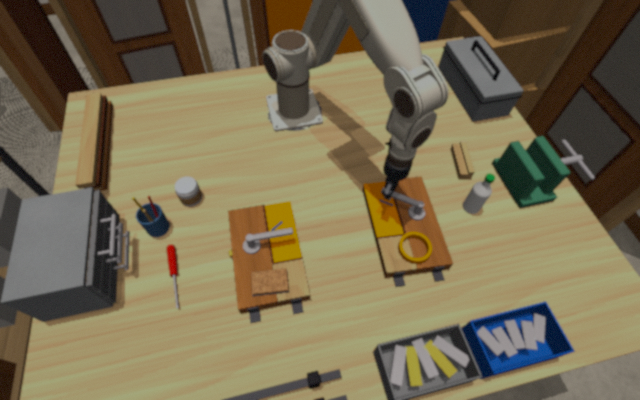

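The bolt no longer shows at pixel (435,214). Bar angle and grip point match the strip, and nothing changed over a 2.6 s hold. The tape roll at (415,247) and everything else are where they were.

```bash
python3 -c "
from plant import *
print(read_state()['t']);print(sign_off())"
```

```text
9.025
the job is handed in; nothing more can be done
None
```

I turned sample A's handle until its bolt was flush with the edge, and handed the job in at about 9 s with the gripper still holding it there. Sample A is the left one, with the tape roll on it.

- **Grip:** I pinched the bar at the grip point with 50 N and swung it along its arc. The first swing stopped short at 0.58 rad, so I nudged it the rest of the way.
- **Hold:** it stayed still for about 2.6 s before hand-in. The handle read 0.604 rad at the start and end of that time, against a flush value of 0.60.
- **Position:** the grip point was at (516.4, 198.1) mm and the blue strip's middle at (516.3, 198.1) mm. The bar lay at 50.25°, the strip at about 50.4°.
- **Bolt:** in the scene camera it no longer sticks out. That view is too coarse (about 2–3 mm per pixel) to tell flush from slightly sunk, so flushness rests on the measured angle.
- **Other things:** the scene picture showed the tape roll, sample B's handle and the other items where they were.

One command was refused for missing keys before anything moved. No check failed.

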